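# Feed a block along the fence with a push stick

### The job

Lay the wooden block flat on the jig's bed against the low fence, in front of the yellow guard. Then pick up the push stick and with it gently feed the block along the fence, keeping it pressed flush to the fence, under the guard until it has pushed the sliding stop hidden there fully home, without forcing the clamped gauge behind it out of its place; keep the gripper off the block once it is going under the guard. Finally leave the block there and stand the push stick back on the bench on its sole, disturbing nothing else.

Things in the scene. Friction and masses are not known exactly. Their poses are not given: they have to be found in the camera images.
- feed_jig: Fixed feed jig. Origin on the bench under the bed; +y is the feed direction, z up, fence on the +x side. Plywood bed x -40 to +50, y -160 to +225, top at z 25; open from y -160 to 0, then under the guard. Aluminium fence along all of it: face at x +25, 14 thick, top at z 37, lower than the block's top. A block flush with the fence has its centre at x +3.
- guard_mouth (a point): Middle of the guard's mouth at bed level (jig x 0, y 0, z 25). Yellow sheet guard over jig y 0 to +165, x -38 to +49: roof underside 42 above the bed, top 46 (49 at the black lip); closed on the fence side, open at the mouth, the far end and the -x side. The block must go wholly under it; only the stick's nose follows.
- work_block: Loose softwood block 45 (x; solid 44) by 110 (y) by 35 high, about 0.08 to 0.15 kg. Origin: centre of its underside. Its two ends are alike.
- push_stick: Loose push stick, 0.12 kg, standing on its flat sole. Origin: underside, below the middle of the handle; +y to the nose, z up. Orange handle 16 thick (x), 50 long (y -25 to +25), up to z 70: grip it across x at z about 48 to 60. Wooden sole bar x -14 to +14, y -35 to +110, 22 high. It may glide on the bed or be held a few mm over it.
- stick_nose (a point): Push face at the stick's nose (stick x 0, y +110, z 11): pushes the block's rear end. Beside it, on the stick's -x side, a cheek (x -30 to -20, 22 high) runs 34 mm further forward, to y +144; it lies along the block's outer side and presses it to the fence.
- stop_slide (a joint): Stop plate (36 wide, 28 high) across the bed under the guard: 0 at rest, grows as the block pushes it to +y, hard end at 0.015 m (home). Drags with about 3 N, no spring, stays where pushed. Clamped anew each time: resting face anywhere from jig y +108 to +150, to be felt. Its red-tipped rod sticks out of the grey housing at the far end and moves out with it.
- gauge_creep (a joint): Shift of the gauge housing that carries the stop, along jig +y: 0 as clamped. The clamp holds to about 17 N; pushing harder against the stop once it is home shoves the whole gauge back and spoils its setting. More than 3 mm is a fault.
- spray_can_b: Bystander: pink spray can, 58 across, 191 high, behind the jig. Origin: centre of its foot.
- jar_screws: Bystander: jar of screws with yellow lid, 68 across, 95 high, behind the jig. Origin: centre of its foot.
- oil_can: Bystander: steel oil can with a thin spout, 64 by 103 by 152 high, to the left. Origin: on its foot.

How it is judged:
By the outcome, as a careful person would: the job done as asked, in the order asked, and still so for the second after the job is handed in, with the robot touching nothing.
It also fails if it takes over 64 s, if anything falls off the work surface, if the arm or the gripper's body presses on something with over 40 N, if the wrist force passes 120 N, or if a joint passes its speed limit or range.

### The arm

A 6-joint arm with a two-finger parallel gripper is mounted at the origin on a cart in front of the work surface, level with it; the furniture and walls round the work are solid. World frame = base frame: x ahead of the robot, y to its left, z up, the work surface at z = 0. Lengths are in m, angles in rad, forces in N, time in s.
With the tool pointing down it reaches from about 0.375 to 0.975 m from the base axis. Payload 3.8 kg.
Tool frame: the origin (TCP) lies at the very end of the fingers, on their centre line; the grasp point (between the pads) lies 19 mm behind it; z points along the fingers, y is the direction in which the jaws open and shut (so a half turn about z gives the same grasp; the last joint's range is limited). The gripper opens to 85 mm and grips with 20 to 120 N. Pads are 22 mm wide; open, the fingers measure 114 mm over their backs; the gripper's body (76 mm by 85 mm) begins 54 mm behind the grasp point. The pads swing forward as they close: fully open they stand 13 mm farther back than shut.
Start: joints at [1.283, 0.264, 1.604, -0, 1.274, -0.037], TCP at [0.168, 0.654, 0.231] pointing down, gripper open.
Joint ranges: [-2.63, 2.63], [-0.94, 2.18], [0.31, 2.57], [-1.31, 4.45], [0, 2.66], [-2.55, 2.55]. Speed limits (rad/s): [2.57, 2.57, 3.14, 3.14, 3.14, 3.14].

### API

Orientations are given as a rotation vector (axis times angle).
In Python, from workcell import status, read_camera, camera_info, order gives the robot as it stands.
- The arm moves only by the tool move_arm, never from a script. Its argument "deltas" is a list of rows, each a list of 3 entries, a list of its own where there are three numbers: the turn, a rotation vector about the world's x, y, z as a fraction of full scale, then the shift along the world's x, y, z as a fraction of full scale, then the closure, from -1 (fully open) to 1 (shut), so that 0 is half open. A call has 1 to 20 rows; each row is the pose to reach, as a shift and turn from the pose commanded when the call began; what a row does not reach only later rows make up. Full scale, the value 1, is 0.1 m for a shift and pi/2 rad for a turn. A row lasts 1/8 s, in which the tool goes at most 62.5 mm and 10.7 degrees, less where a joint would pass 70% of its speed; a pose out of reach is approached as far as the arm can. A call with a number of a shift or a turn outside -1 to 1 is refused whole. A call with a gripper value outside its range is refused whole. The fingers move at their own pace and stop on an object; "grip_force" is the grip in N (left out, the last holds). Time passes only in rows, so rows that repeat a pose let the fingers close. It gives the time, the measured TCP pose, the force and the opening at its end, in the units of the state.
- status.read_state(): the state, without advancing time (a new reading comes with each control period).
- read_camera(name): name is "scene" or "top"; returns (picture, depth): 384x512x3 uint8, red, green, blue; 384x512 float32, m along the optical axis (not along the pixel's ray), 0 where there is no reading.
- camera_info(name): a dict with "K" (3x3 intrinsics, pixels), "D" ([k1, k2, p1, p2, k3] as OpenCV has them; the pictures are not rectified), "R" (3x3) and "t" (3): a world point X has camera coordinates R X + t. Camera axes: x right, y down, z forward; pixel columns grow to the right and rows downward; lengths in m; the calibration is good to about 2 mm. A picture is of the moment at which its call begins. camera_info takes no time and is no camera call.
- order.finish_job(): hands the job in, once; it reports no verdict.
The state is a dict: "time": time; "q": joint angles; "joint_vel": joint speeds; "joint_torque": joint torques, N m; "tool_pos": TCP position; "tcp_rot": TCP orientation; "wrist_force": force on the tool from outside, world axes, zero at the start; "torque": the same for the moment, N m; "width": opening from 0.0 (shut) to 1.0 (fully open).
Only numpy, scipy, OpenCV 4.12 (cv2) and the standard library are available. Lean on these libraries where they do the work, as an engineer would, in place of code of your own. Each camera call takes 0.05 s, during which the arm holds its last target. There are 200 camera calls.

## Working session

There is one attempt and no reset: what is moved stays moved. The work goes in short steps, Python scripts to look and compute and a tool call to move; the robot and the scene stay as the last step left them, time stands still between calls to the robot, and variables do not carry over. Pictures are saved under pics/ and viewed, about 8 in all and at most 12, crops included, and the job is handed in when it is done.

Besides the shell and the picture viewer there is one more tool, called after "Call:" as a command line: name --argument value ..., lists and objects as JSON in quotes. move_arm: Moves the arm, as the interface text tells. Its arguments: {"type":"object","properties":{"deltas":{"type":"array","items":{"type":"array"}},"grip_force":{"type":"number"}},"required":["deltas"]}

```bash
mkdir -p pics; ls; python3 - <<'E'
from workcell import status, read_camera, camera_info
import cv2,numpy as np
s=status.read_state(); print({k:np.round(v,3).tolist() for k,v in s.items()})
for n in("scene","top"):
    im,d=read_camera(n); np.savez(f"{n}0.npz",im=im,d=d); cv2.imwrite(f"pics/{n}0.png",im[:,:,::-1])
    i=camera_info(n); print(n,np.round(i["K"],1).tolist(),i["D"],np.round(i["R"],3).tolist(),i["t"])
a=cv2.imread("pics/scene0.png");b=cv2.imread("pics/top0.png")
E
```

```text
pics
{'time': 0.0, 'q': [1.283, 0.265, 1.605, 0.0, 1.274, -0.037], 'joint_vel': [-0.001, -0.002, 0.0, 0.0, 0.0, -0.0], 'joint_torque': [0.001, -51.511, -36.731, 0.0, 0.013, 0.0], 'tool_pos': [0.167, 0.653, 0.23], 'tcp_rot': [-0.393, -3.117, 0.004], 'wrist_force': [-0.392, -0.117, -0.139], 'torque': [-0.062, -0.006, 0.017], 'width': 0.997}
scene [[364.0, 0.0, 256.0], [0.0, 364.0, 182.8], [0.0, 0.0, 1.0]] [-0.03943776  0.          0.          0.          0.        ] [[0.561, -0.828, 0.012], [-0.482, -0.338, -0.809], [0.673, 0.448, -0.588]] [-0.16299594  0.40867655  0.3766563 ]
top [[437.2, 0.0, 260.3], [0.0, 437.2, 192.8], [0.0, 0.0, 1.0]] [-0.10837419  0.          0.          0.          0.        ] [[0.005, -1.0, -0.007], [-0.999, -0.004, -0.05], [0.05, 0.007, -0.999]] [0.23436786 0.59054466 1.15126841]
```

View pics/scene0.png

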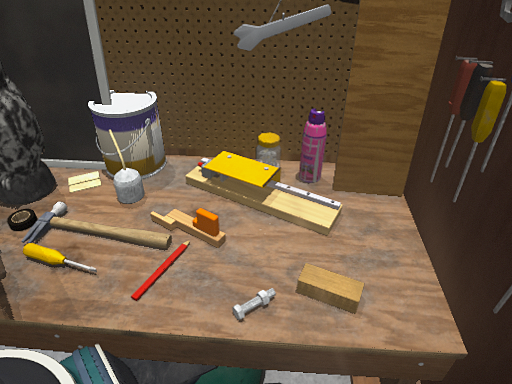

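View pics/top0.png

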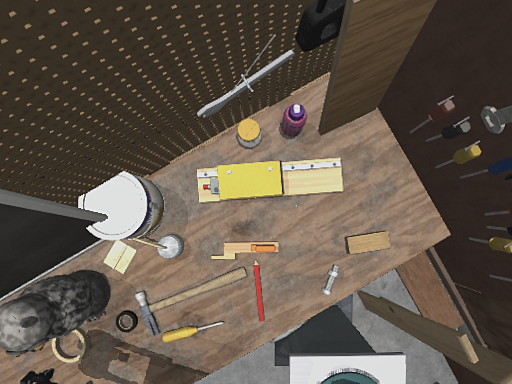

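The scene view shows the jig at about (265,190), the stick at (195,225) with its nose to the left, and the block at (330,287). In the top view the guard is at (250,180), the fence is on the upper side (+x world), the feed runs left (+y), the stick is at (250,247) and the block at (368,242).

```bash
cat > h.py <<'E'
import numpy as np,cv2
from workcell import camera_info
def world(n,d):
    i=camera_info(n);h,w=d.shape
    u,v=np.meshgrid(np.arange(w),np.arange(h))
    p=cv2.undistortPoints(np.stack([u,v],-1).reshape(-1,1,2).astype(np.float64),np.array(i["K"]),np.array(i["D"])).reshape(h,w,2)
    c=np.dstack([p*d[...,None],d])
    return (c-np.array(i["t"]))@np.array(i["R"])   # R^T(c-t)
def rect(P,m):
    m=cv2.morphologyEx(m.astype(np.uint8),cv2.MORPH_OPEN,np.ones((2,2)))
    k,l,st,_=cv2.connectedComponentsWithStats(m); j=1+np.argmax(st[1:,4]); m=l==j
    q=P[m]; r=cv2.minAreaRect((q[:,:2]*1000).astype(np.float32))
    return np.round(r[0],1),np.round(r[1],1),round(r[2],2),"z",np.round(np.percentile(q[:,2],[5,50,95])*1000,1),"n",len(q)
def box(P,x0,x1,y0,y1,z0,z1):
    return (P[...,0]>x0)&(P[...,0]<x1)&(P[...,1]>y0)&(P[...,1]<y1)&(P[...,2]>z0)&(P[...,2]<z1)
E
python3 - <<'E'
from h import *
for n in("top","scene"):
    a=np.load(n+"0.npz");im,d=a["im"],a["d"];P=world(n,d)
    hsv=cv2.cvtColor(im,cv2.COLOR_RGB2HSV);H,S,V=cv2.split(hsv)
    if n=="top":
        for nm,(u,v) in dict(block=(368,242),guard=(250,180),bed=(315,180),fence=(315,164),handle=(264,248),sole=(240,247),table=(300,260),can=(293,122),jar=(249,130),lip=(281,180)).items(): print(nm,np.round(P[v,u]*1000),hsv[v,u])
    Q=P*1.0
    print(n,"block",rect(P,box(P,.3,.6,-.25,.1,.025,.045)))
    print("guard",rect(P,(H>22)&(H<32)&(S>200)&box(P,.5,.8,0,.4,.05,.09)))
    print("handle",rect(P,(H<16)&(S>180)&box(P,.35,.6,.05,.4,.035,.09)))
    print("stick",rect(P,box(P,.4,.56,.05,.42,.012,.09)))
    print("sole22",rect(P,box(P,.4,.56,.05,.42,.014,.03)))
    print("bed",rect(P,box(P,.5,.8,-.2,.5,.018,.045)))
    print("can/jar",rect(P,box(P,.65,1,-.1,.12,.1,.25)),rect(P,box(P,.68,1,.1,.3,.06,.12)))
E
```

```text
block [460. -46.  37.] [ 18 101 176]
guard [620. 263.  67.] [ 28 139 222]
bed [624.  91.  21.] [ 24  69 222]
fence [665.  93.  36.] [108   6 231]
handle [447. 227.  72.] [ 16 154 220]
sole [446. 290.  26.] [ 20  87 221]
table [409. 129.  -2.] [ 14  71 151]
can [750. 160. 160.] [166 124 162]
jar [743. 266.  97.] [ 21 137 218]
lip [620. 184.  69.] [15 91 67]
top block (array([471.6,  58.8]), array([353.8,  72.5]), 82.25, 'z', array([ 1.5, 35.3, 38.8]), 'n', 737)Traceback (most recent call last):
  File "<stdin>", line 9, in <module>
  File "h.py", line 11, in rect
    k,l,st,_=cv2.connectedComponentsWithStats(m); j=1+np.argmax(st[1:,4]); m=l==j
                                                      ~~~~~~~~~^^^^^^^^^^
    return _wrapfunc(a, 'argmax', axis=axis, out=out, **kwds)
    return bound(*args, **kwds)
ValueError: attempt to get argmax of an empty sequence
```

```bash
cat >> h.py <<'E'
def onplane(n,uv,z):
    i=camera_info(n);R=np.array(i["R"]);t=np.array(i["t"])
    p=cv2.undistortPoints(np.asarray(uv,float).reshape(-1,1,2),np.array(i["K"]),np.array(i["D"])).reshape(-1,2)
    r=np.c_[p,np.ones(len(p))]@R; c=-R.T@t
    return c+r*((z-c[2])/r[:,2])[:,None]
def seg(n,m,z,roi):
    u0,u1,v0,v1=roi; k=np.zeros(m.shape,np.uint8);k[v0:v1,u0:u1]=m[v0:v1,u0:u1]
    k=cv2.morphologyEx(k,cv2.MORPH_OPEN,np.ones((3,3)))
    _,l,st,_=cv2.connectedComponentsWithStats(k);k=l==1+np.argmax(st[1:,4])
    v,u=np.nonzero(k);W=onplane(n,np.c_[u,v],z)[:,:2]*1000
    # pca + moments (robust to border pixels)
    c=W.mean(0);C=np.cov((W-c).T);w,V=np.linalg.eigh(C);a=V[:,1]
    if a[1]<0:a=-a
    r=cv2.minAreaRect(W.astype(np.float32))
    return dict(c=np.round(c,1),ax_deg_from_y=round(float(np.degrees(np.arctan2(-a[0],a[1]))),2),len=np.round(np.sqrt(12*w),1),rc=np.round(r[0],1),rs=np.round(r[1],1),ra=round(r[2],1),n=len(u))
E
python3 - <<'E'
from h import *
n="top";a=np.load(n+"0.npz");im,d=a["im"],a["d"];P=world(n,d);Z=P[...,2]*1000
H,S,V=cv2.split(cv2.cvtColor(im,cv2.COLOR_RGB2HSV))
print("block",seg(n,(Z>22)&(Z<50),.035,(340,400,225,262)))
print("guard",seg(n,(Z>50)&(H>22)&(H<34)&(S>100),.0705,(205,295,150,210)))
print("jig all Z",seg(n,(Z>12)&(Z<50),.03,(185,352,148,212)))
print("bed",seg(n,(H>18)&(H<32)&(S<100)&(S>35)&(V>190)&(Z>12)&(Z<33),.025,(284,352,150,205)))
print("fence",seg(n,(S<25)&(V>150),.037,(284,352,150,205)))
print("handle",seg(n,(Z>50),.07,(205,290,235,265)))
print("stick",seg(n,(Z>12),.022,(205,290,235,265)))
for q,z in(((293,107),.19),((249,126),.095)): print(onplane(n,[q],z))
big=cv2.resize(im[140:270,190:400],None,fx=3.8,fy=3.8,interpolation=cv2.INTER_CUBIC)
cv2.imwrite("pics/c1.png",big[:,:,::-1])
E
```

```text
block {'c': array([460. , -46.1]), 'ax_deg_from_y': 8.57, 'len': array([ 46.5, 111.4]), 'rc': array([459.9, -46.1]), 'rs': array([ 46.4, 111.7]), 'ra': 8.8, 'n': 742}
guard {'c': array([620.6, 264.7]), 'ax_deg_from_y': 4.93, 'len': array([ 85.5, 159.4]), 'rc': array([621.2, 264.8]), 'rs': array([ 85.7, 160.4]), 'ra': 4.8, 'n': 2069}
jig all Z {'c': array([633.8, 100.4]), 'ax_deg_from_y': 4.99, 'len': array([ 90.4, 154.8]), 'rc': array([634. , 100.9]), 'rs': array([ 90.3, 155.2]), 'ra': 4.9, 'n': 1971}
bed {'c': array([621.3,  96.4]), 'ax_deg_from_y': 5.01, 'len': array([ 61.8, 151. ]), 'rc': array([621.8,  98.3]), 'rs': array([ 62.7, 154.2]), 'ra': 4.8, 'n': 1301}
fence {'c': array([663.3,  73. ]), 'ax_deg_from_y': 4.01, 'len': array([14.1, 52.4]), 'rc': array([663.7,  73.5]), 'rs': array([13.2, 50.3]), 'ra': 0.4, 'n': 106}
handle {'c': array([446.8, 223.3]), 'ax_deg_from_y': 0.72, 'len': array([17.3, 49.1]), 'rc': array([446.9, 222.8]), 'rs': array([15.2, 48.1]), 'ra': 0.3, 'n': 135}
stick {'c': array([441.6, 272.9]), 'ax_deg_from_y': 6.85, 'len': array([ 36.6, 163.9]), 'rc': array([437.7, 278.1]), 'rs': array([ 42.3, 177.4]), 'ra': 0.5, 'n': 725}
[[0.77877632 0.16152819 0.19      ]]
[[0.75339689 0.26566578 0.095     ]]
```

View pics/c1.png

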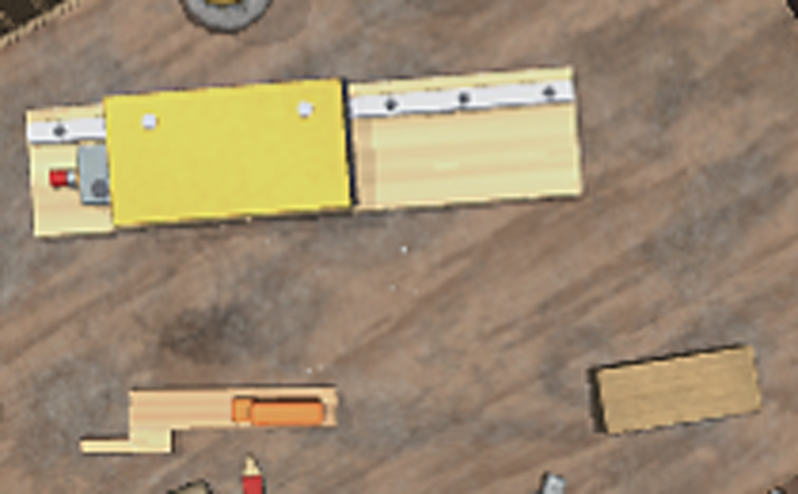

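The crop shows the guard, with its dark lip on the right at the mouth. The red rod tip is at (58,178), the stick's nose points left with the cheek at (110,445), and the block is at (680,390). Poses:

| Item | Position (mm) | Yaw |
|---|---|---|
| Jig origin | about (622, 181) | 4.95° |
| Block | (460, -46) | 8.6° |
| Stick | (446.5, 223.5) | 0.5° |

Next I move over to the block.

Call:
move_arm --deltas '[[[0, 0, -0.05], [0.2, -0.5, 0], -1], [[0, 0, -0.106], [0.418, -1, 0], -1], [[0, 0, -0.106], [0.418, -1, 0], -1]]'

```text
time: 0.48
tool_pos: [0.2101, 0.5503, 0.2302]
tcp_rot: [0.655, 3.072, -0.005]
wrist_force: [0.5, -0.1, -0.6]
width: 1.003
```

Call:
move_arm --deltas '[[[0, 0, -0.05], [0.2, -0.5, 0], -1], [[0, 0, -0.106], [0.418, -1, 0], -1], [[0, 0, -0.106], [0.418, -1, 0], -1]]'

```text
time: 0.85
tool_pos: [0.2518, 0.4519, 0.231]
tcp_rot: [0.908, 3.007, -0.001]
wrist_force: [-0.4, -0.1, 0.4]
width: 1.001
```

Call:
move_arm --deltas '[[[0, 0, -0.05], [0.2, -0.5, 0], -1], [[0, 0, -0.106], [0.418, -1, 0], -1], [[0, 0, -0.106], [0.418, -1, 0], -1]]'

```text
time: 1.23
tool_pos: [0.2938, 0.3529, 0.2314]
tcp_rot: [1.155, 2.921, 0.001]
wrist_force: [-0.1, 0.0, 0.6]
width: 0.996
```

Call:
move_arm --deltas '[[[0, 0, -0.05], [0.2, -0.5, 0], -1], [[0, 0, -0.106], [0.418, -1, 0], -1], [[0, 0, -0.106], [0.418, -1, 0], -1]]'

```text
time: 1.6
tool_pos: [0.336, 0.2533, 0.2316]
tcp_rot: [1.394, 2.815, 0.001]
wrist_force: [0.1, 0.8, -0.0]
width: 0.999
```

Call:
move_arm --deltas '[[[0, 0, -0.05], [0.2, -0.5, 0], -1], [[0, 0, -0.106], [0.418, -1, 0], -1], [[0, 0, -0.106], [0.418, -1, 0], -1]]'

```text
time: 1.98
tool_pos: [0.3781, 0.1535, 0.2317]
tcp_rot: [1.623, 2.689, 0.002]
wrist_force: [-0.3, 0.9, 0.5]
width: 1.001
```

Call:
move_arm --deltas '[[[0, 0, -0.05], [0.2, -0.5, 0], -1], [[0, 0, -0.106], [0.418, -1, 0], -1], [[0, 0, -0.106], [0.418, -1, 0], -1]]'

```text
time: 2.35
tool_pos: [0.4201, 0.0537, 0.2316]
tcp_rot: [1.84, 2.546, 0.001]
wrist_force: [-0.4, -0.4, 0.8]
width: 0.995
```

Call:
move_arm --deltas '[[[0, 0, -0.05], [0.2, -0.5, -0.2], -1], [[0, 0, -0.109], [0.418, -1, -0.5], -1], [[0, 0, -0.109], [0.418, -1, -0.8], -1]]'

```text
time: 2.72
tool_pos: [0.4627, -0.046, 0.151]
tcp_rot: [2.049, 2.38, 0.003]
wrist_force: [0.1, 0.9, -1.0]
width: 1.002
```

```bash
cat > st.py <<'E'
from workcell import status
import numpy as np
from scipy.spatial.transform import Rotation as Ro
s=status.read_state();R=Ro.from_rotvec(s["tcp_rot"]).as_matrix()
p=np.array(s["tool_pos"])*1000
th=np.radians(4.95);c,n=np.cos(th),np.sin(th);J=np.array([[c,n],[-n,c]])
f=np.array(s["wrist_force"])
print("t",round(s["time"],2),"p",np.round(p,1),"jig",np.round(J@(p[:2]-[622.2,180.5]),1),"yaw",round(np.degrees(np.arctan2(R[1,1],R[0,1])),2),"tilt",np.round(R[:2,2],3),"F",np.round(f,1),"Fjig",np.round(J@f[:2],1),"T",np.round(s["torque"],2),"w",round(s["width"],3))
E
python3 st.py
```

```text
t 2.73 p [462.7 -46.  151. ] jig [-178.4 -211.9] yaw 8.56 tilt [0.002 0.   ] F [ 0.1  0.9 -1. ] Fjig [0.2 0.9] T [ 0.02 -0.03 -0.  ] w 1.002
```

Call:
move_arm --deltas '[[[0, 0, 0], [-0.025, 0, -0.5], -1], [[0, 0, 0], [-0.025, 0, -1], -1], [[0, 0, 0], [-0.025, 0, -1], -1]]'

```text
time: 3.1
tool_pos: [0.4537, -0.0429, 0.0473]
tcp_rot: [-2.039, -2.378, 0.007]
wrist_force: [-0.5, -0.1, -0.2]
width: 1.003
```

Call:
move_arm --deltas '[[[0, 0, 0], [0, 0, -0.25], -1], [[0, 0, 0], [0, 0, -0.38], -1], [[0, 0, 0], [0, 0, -0.38], -1], [[0, 0, 0], [0, 0, -0.38], 1], [[0, 0, 0], [0, 0, -0.38], 1], [[0, 0, 0], [0, 0, -0.38], 1], [[0, 0, 0], [0, 0, -0.38], 1], [[0, 0, 0], [0, 0, -0.38], 1], [[0, 0, 0], [0, 0, -0.38], 1]]' --grip_force 40

```text
time: 4.22
tool_pos: [0.4587, -0.0463, 0.0144]
tcp_rot: [2.048, 2.38, 0.002]
wrist_force: [-0.8, 0.2, 6.6]
width: 0.518
```

```bash
python3 st.py
```

```text
t 4.22 p [458.7 -46.3  14.4] jig [-182.5 -211.9] yaw 8.57 tilt [ 0.002 -0.   ] F [-0.8  0.2  6.6] Fjig [-0.8  0.3] T [0.13 0.12 0.06] w 0.518
```

Call:
move_arm --deltas '[[[0, 0, 0], [0, 0, 0.25], 1], [[0, 0, 0], [0, 0, 0.6], 1], [[0, 0, -0.02], [0.3, 0.3, 0.7], 1], [[0, 0, -0.0402], [0.7, 0.7, 0.7], 1], [[0, 0, -0.0402], [0.82, 0.82, 0.7], 1]]'

```text
time: 4.85
tool_pos: [0.5418, 0.0375, 0.0839]
tcp_rot: [2.121, 2.316, 0.003]
wrist_force: [-0.0, -0.1, -2.4]
width: 0.515
```

Call:
move_arm --deltas '[[[0, 0, 0], [0.4, 0.4, 0], 1], [[0, 0, 0], [0.82, 0.81, 0], 1], [[0, 0, 0], [0.82, 0.81, 0], 1], [[0, 0, 0], [0.82, 0.81, 0], 1], [[0, 0, 0], [0.82, 0.81, 0], 1]]'

```text
time: 5.48
tool_pos: [0.62, 0.1157, 0.0826]
tcp_rot: [-2.123, -2.314, 0.003]
wrist_force: [-0.3, 0.3, -1.7]
width: 0.516
```

```bash
python3 st.py; python3 - <<'E'
from workcell import read_camera
import cv2,numpy as np
o=[]
for n,(a,b,c,d) in dict(scene=(120,270,150,390),top=(110,270,180,390)).items():
    im,_=read_camera(n); o.append(cv2.resize(im[a:b,c:d],(640,300) ,interpolation=cv2.INTER_CUBIC)[:,:,::-1])
cv2.imwrite("pics/c2.png",np.vstack(o))
E
```

```text
t 5.47 p [620.  115.7  82.6] jig [ -7.8 -64.4] yaw 4.91 tilt [-0.002 -0.001] F [-0.3  0.3 -1.7] Fjig [-0.3  0.3] T [0.01 0.05 0.08] w 0.516
```

View pics/c2.png

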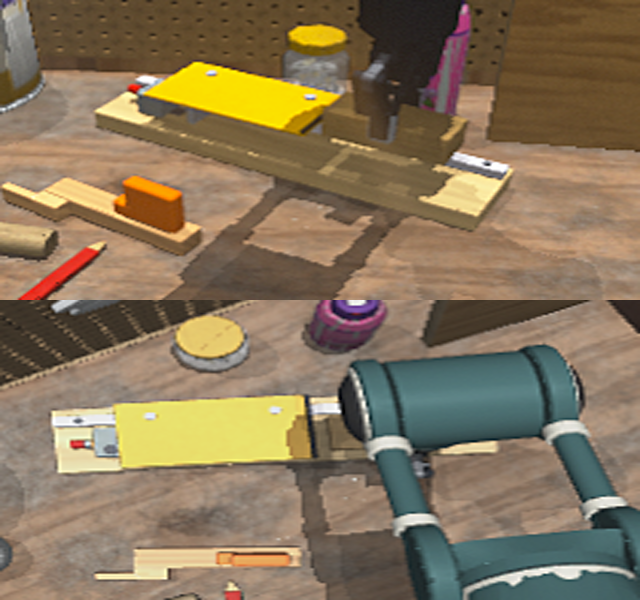

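The scene view shows the block held level above the bed at (400,130), in front of the guard lip, with the stick undisturbed. I lower it to just above the bed and move it toward the fence.

Call:
move_arm --deltas '[[[0, 0, 0], [0, 0, -0.2], 1], [[0, 0, 0], [0.03, 0, -0.38], 1], [[0, 0, 0], [0.06, 0, -0.41], 1], [[0, 0, 0], [0.07, 0, -0.41], 1], [[0, 0, 0], [0.07, 0, -0.41], 1], [[0, 0, 0], [0.07, 0, -0.41], 1]]'

```text
time: 6.32
tool_pos: [0.629, 0.117, 0.0427]
tcp_rot: [2.123, 2.315, 0.001]
wrist_force: [0.6, 0.2, -0.3]
width: 0.517
```

```bash
python3 st.py
```

```text
t 6.33 p [629.  117.   42.7] jig [  1.3 -63.9] yaw 4.97 tilt [0.001 0.   ] F [ 0.6  0.2 -0.3] Fjig [0.6 0.2] T [-0.03  0.02  0.04] w 0.517
```

Call:
move_arm --deltas '[[[0, 0, 0], [0.02, 0.002, 0], 1], [[0, 0, 0], [0.02, 0.002, 0], 1], [[0, 0, 0], [0.02, 0.002, 0], 1]]'

```text
time: 6.7
tool_pos: [0.6293, 0.1171, 0.042]
tcp_rot: [-2.122, -2.314, 0.003]
wrist_force: [-5.0, 0.2, 1.1]
width: 0.517
```

```bash
python3 st.py
```

```text
t 6.7 p [629.3 117.1  42. ] jig [  1.6 -63.8] yaw 4.94 tilt [-0.003 -0.   ] F [-5.   0.2  1.1] Fjig [-4.9  0.7] T [-0.11  0.92 -0.27] w 0.517
```

Call:
move_arm --deltas '[[[0, 0, 0], [-0.01, 0, -0.015], 1], [[0, 0, 0], [-0.01, 0, -0.03], 1], [[0, 0, 0], [-0.01, 0, -0.03], 1], [[0, 0, 0], [-0.01, 0, -0.03], 1]]'

```text
time: 7.2
tool_pos: [0.6292, 0.117, 0.0395]
tcp_rot: [-2.123, -2.315, 0.001]
wrist_force: [-5.3, -0.6, 3.0]
width: 0.519
```

```bash
python3 st.py
```

```text
t 7.2 p [629.2 117.   39.5] jig [  1.5 -63.9] yaw 4.95 tilt [-0.001 -0.   ] F [-5.3 -0.6  3. ] Fjig [-5.3 -0.2] T [-0.11  0.91 -0.22] w 0.519
```

Call:
move_arm --deltas '[[[0, 0, 0], [0, 0, 0], -0.2], [[0, 0, 0], [0, 0, 0], -0.4], [[0, 0, 0], [0, 0, 0], -0.5], [[0, 0, 0], [0, 0, 0], -0.5], [[0, 0, 0], [0, 0, 0.3], -0.6], [[0, 0, 0], [0, 0, 0.8], -0.6], [[0, 0, 0], [-0.1, 0.1, 1], -0.8], [[0, 0, 0], [-0.2, 0.3, 1], -0.8]]'

```text
time: 8.2
tool_pos: [0.6105, 0.1478, 0.1413]
tcp_rot: [2.123, 2.312, 0.005]
wrist_force: [0.5, 0.1, 0.2]
width: 0.896
```

```bash
python3 st.py
```

```text
t 8.2 p [610.5 147.8 141.3] jig [-14.5 -31.5] yaw 4.89 tilt [0.004 0.001] F [0.5 0.1 0.2] Fjig [0.5 0. ] T [ 0.01 -0.06 -0.05] w 0.896
```

Call:
move_arm --deltas '[[[0, 0, -0.02], [-0.4, 0.2, 0], -0.8], [[0, 0, -0.049], [-0.82, 0.378, 0], -0.8], [[0, 0, -0.049], [-0.82, 0.378, 0], -0.8]]'

```text
time: 8.57
tool_pos: [0.522, 0.1863, 0.136]
tcp_rot: [-2.204, -2.233, 0.009]
wrist_force: [0.2, 0.5, 0.4]
width: 0.902
```

Call:
move_arm --deltas '[[[0, 0, 0], [-0.4, 0.2, 0], -0.8], [[0, 0, 0], [-0.82, 0.378, 0], -0.8], [[0, 0, 0], [-0.82, 0.378, 0], -0.8], [[0, 0, 0], [-0.82, 0.378, 0], -0.8]]'

```text
time: 9.07
tool_pos: [0.4458, 0.2229, 0.1386]
tcp_rot: [2.209, 2.233, -0.001]
wrist_force: [0.5, 0.7, 1.4]
width: 0.901
```

```bash
python3 st.py; python3 - <<'E'
from h import *
from workcell import read_camera
im,d=read_camera("top");np.savez("top1.npz",im=im,d=d);Z=world("top",d)[...,2]*1000
o=[im[110:270,180:390]]
im2,_=read_camera("scene");o.append(im2[120:270,150,None] if 0 else im2[120:280,150:360])
cv2.imwrite("pics/c3.png",np.vstack([cv2.resize(a,(394,300),interpolation=cv2.INTER_CUBIC) for a in o])[:,:,::-1])
try: print("block",seg("top",(Z>50)&(Z<70),.06,(284,352,150,205)))
except Exception as e: print(e)
E
```

```text
t 9.07 p [445.8 222.9 138.6] jig [-172.1   57.4] yaw 0.62 tilt [-0. -0.] F [0.5 0.7 1.4] Fjig [0.6 0.7] T [-0.   -0.02  0.02] w 0.901
block {'c': array([630.3, 114.4]), 'ax_deg_from_y': 5.12, 'len': array([ 45.9, 110.5]), 'rc': array([630.3, 114.6]), 'rs': array([ 45.7, 110.9]), 'ra': 5.0, 'n': 753}
```

View pics/c3.png

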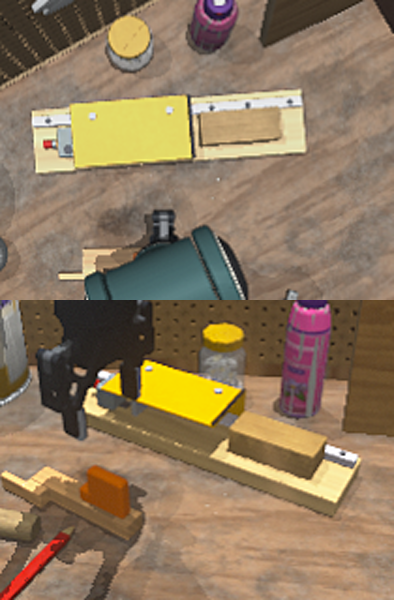

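The block lies flat and flush with the fence in front of the guard, at (240,127) in the upper crop. Its yaw is 5.1° and its rear end is at about jig y -122. The gripper is above the stick handle, and next I grasp it.

Call:
move_arm --deltas '[[[0, 0, 0], [0, 0, -0.4], -0.8], [[0, 0, 0], [0, 0, -0.8], -0.8], [[0, 0, 0], [0, 0, -0.9], -0.8], [[0, 0, 0], [0, 0, -0.9], -0.8]]'

```text
time: 9.68
tool_pos: [0.4459, 0.2223, 0.0489]
tcp_rot: [-2.211, -2.231, 0.002]
wrist_force: [-0.4, -0.1, -0.4]
width: 0.9
```

Call:
move_arm --deltas '[[[0, 0, 0], [0, 0, -0.13], -0.8], [[0, 0, 0], [0, 0, -0.13], 0.2], [[0, 0, 0], [0, 0, -0.13], 1], [[0, 0, 0], [0, 0, -0.13], 1], [[0, 0, 0], [0, 0, -0.13], 1], [[0, 0, 0], [0, 0, -0.13], 1], [[0, 0, 0], [0, 0, -0.13], 1], [[0, 0, 0], [0, 0, -0.13], 1], [[0, 0, 0], [0, 0, -0.13], 1]]' --grip_force 70

```text
time: 10.8
tool_pos: [0.4461, 0.223, 0.0368]
tcp_rot: [2.211, 2.232, 0.002]
wrist_force: [-0.9, 0.1, 4.5]
width: 0.181
```

```bash
python3 st.py
```

```text
t 10.8 p [446.1 223.   36.8] jig [-171.8   57.5] yaw 0.55 tilt [0.001 0.   ] F [-0.9  0.1  4.5] Fjig [-0.9  0.2] T [0.02 0.09 0.1 ] w 0.181
```

Call:
move_arm --deltas '[[[0, 0, 0], [0, 0, 0.3], 1], [[0, 0, 0], [0, 0, 0.7], 1], [[0, 0, 0], [0, 0, 1], 1], [[0, 0, 0], [0, 0, 1], 1]]'

```text
time: 11.3
tool_pos: [0.4473, 0.2233, 0.1383]
tcp_rot: [2.209, 2.231, 0.007]
wrist_force: [0.5, -1.2, -1.2]
width: 0.178
```

Call:
move_arm --deltas '[[[0, 0, 0], [0.2, -0.3, 0], 1], [[0, 0, 0.025], [0.45, -0.7, 0], 1], [[0, 0, 0.049], [0.64, -0.975, 0], 1]]'

```text
time: 11.68
tool_pos: [0.5086, 0.1235, 0.1337]
tcp_rot: [-2.121, -2.315, 0.005]
wrist_force: [-0.4, 0.7, -0.6]
width: 0.174
```

Call:
move_arm --deltas '[[[0, 0, 0], [0.3, -0.45, 0], 1], [[0, 0, 0], [0.64, -0.975, 0], 1]]'

```text
time: 11.92
tool_pos: [0.5725, 0.0268, 0.1335]
tcp_rot: [-2.12, -2.315, 0.004]
wrist_force: [1.1, 0.9, -1.3]
width: 0.176
```

Call:
move_arm --deltas '[[[0, 0, 0], [0.3, -0.45, 0], 1], [[0, 0, 0], [0.55, -0.85, 0], 1], [[0, 0, 0], [0.64, -0.975, 0], 1], [[0, 0, 0], [0.64, -0.975, 0], 1], [[0, 0, 0], [0.64, -0.975, 0], 1]]'

```text
time: 12.55
tool_pos: [0.6362, -0.0685, 0.135]
tcp_rot: [-2.121, -2.315, 0.002]
wrist_force: [0.6, -0.6, -1.2]
width: 0.177
```

```bash
python3 st.py
```

```text
t 12.55 p [636.2 -68.5 135. ] jig [  -7.6 -249.2] yaw 5.01 tilt [-0.003  0.001] F [ 0.6 -0.6 -1.2] Fjig [ 0.5 -0.6] T [-0.07  0.01  0.04] w 0.177
```

Call:
move_arm --deltas '[[[0, 0, 0], [0.02, 0, -0.25], 1], [[0, 0, 0], [0.02, 0, -0.55], 1], [[0, 0, 0], [0.02, 0, -0.69], 1], [[0, 0, 0], [0.02, 0, -0.69], 1], [[0, 0, 0], [0.02, 0, -0.69], 1]]'

```text
time: 13.18
tool_pos: [0.6404, -0.0695, 0.0685]
tcp_rot: [2.122, 2.315, 0.002]
wrist_force: [-0.0, -0.7, -0.7]
width: 0.177
```

```bash
python3 st.py; cat > pic.py <<'E'
import sys
from h import *
from workcell import read_camera
o=[]
for n,(a,b,c,d) in dict(scene=(130,270,180,390),top=(130,270,180,390)).items():
    im,dd=read_camera(n);np.savez(n+"L.npz",im=im,d=dd);o.append(im[a:b,c:d])
cv2.imwrite("pics/%s.png"%sys.argv[1],np.vstack([cv2.resize(a,(450,300),interpolation=cv2.INTER_CUBIC) for a in o])[:,:,::-1])
E
python3 pic.py c4
```

```text
t 13.18 p [640.4 -69.5  68.5] jig [  -3.4 -250.6] yaw 4.99 tilt [ 0.002 -0.   ] F [-0.  -0.7 -0.7] Fjig [-0.1 -0.7] T [-0.09 -0.02 -0.  ] w 0.177
```

View pics/c4.png

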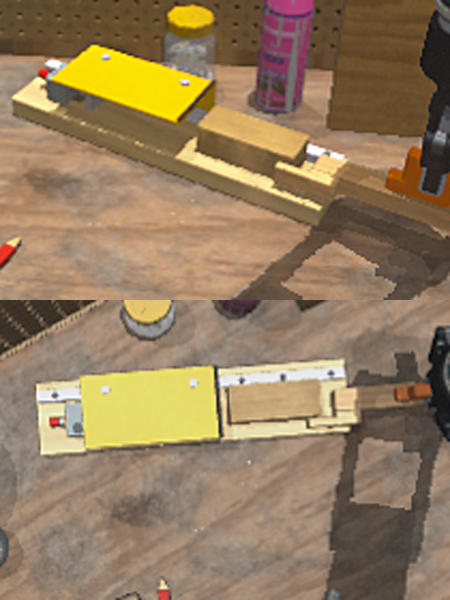

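The cheek lies alongside the block at (320,424) in the lower crop, and the nose at (345,405) is about 18 mm behind it. The block is flush and undisturbed, so I start feeding.

Call:
move_arm --deltas '[[[0, 0, 0], [0, 0.05, -0.02], 1], [[0, 0, 0], [0, 0.1, -0.02], 1], [[0, 0, 0], [0, 0.15, -0.02], 1], [[0, 0, 0], [0.005, 0.2, -0.02], 1], [[0, 0, 0], [0.005, 0.22, -0.02], 1], [[0, 0, 0], [0.005, 0.22, -0.02], 1]]'

```text
time: 14.02
tool_pos: [0.6401, -0.0475, 0.0652]
tcp_rot: [-2.123, -2.316, -0.0]
wrist_force: [0.1, -0.1, -0.4]
width: 0.177
```

```bash
python3 st.py
```

```text
t 14.03 p [640.1 -47.5  65.2] jig [  -1.9 -228.7] yaw 4.97 tilt [-0.  0.] F [ 0.1 -0.1 -0.4] Fjig [ 0.1 -0.1] T [-0.07 -0.02 -0.01] w 0.177
```

Call:
move_arm --deltas '[[[0, 0, 0], [0.01, 0.001, 0], 1], [[0, 0, 0], [0.02, 0.002, 0], 1], [[0, 0, 0], [0.02, 0.002, 0], 1]]'

```text
time: 14.4
tool_pos: [0.6418, -0.0476, 0.0652]
tcp_rot: [-2.123, -2.315, 0.001]
wrist_force: [-1.7, 0.3, -0.4]
width: 0.181
```

```bash
python3 st.py
```

```text
t 14.4 p [641.8 -47.6  65.2] jig [-1.000e-01 -2.289e+02] yaw 4.97 tilt [-0.001  0.   ] F [-1.7  0.3 -0.4] Fjig [-1.7  0.5] T [0.01 0.21 0.17] w 0.181
```

Call:
move_arm --deltas '[[[0, 0, 0], [0.001, 0.04, 0], 1], [[0, 0, 0], [-0.003, 0.09, 0], 1], [[0, 0, 0], [-0.008, 0.15, 0], 1], [[0, 0, 0], [-0.013, 0.21, 0], 1], [[0, 0, 0], [-0.018, 0.27, 0], 1], [[0, 0, 0], [-0.023, 0.32, 0], 1], [[0, 0, 0], [-0.03, 0.4, 0], 1], [[0, 0, 0], [-0.03, 0.4, 0], 1]]'

```text
time: 15.4
tool_pos: [0.6387, -0.0063, 0.065]
tcp_rot: [-2.122, -2.315, -0.001]
wrist_force: [-2.7, -1.1, -1.0]
width: 0.178
```

```bash
python3 st.py
```

```text
t 15.4 p [638.7  -6.3  65. ] jig [   0.3 -187.5] yaw 4.98 tilt [-0.001  0.001] F [-2.7 -1.1 -1. ] Fjig [-2.7 -0.9] T [-0.02  0.61  0.26] w 0.178
```

Feeding smoothly, with about 2.7 N against the fence and about 1 N of drag.

Call:
move_arm --deltas '[[[0, 0, 0], [-0.005, 0.05, 0], 1], [[0, 0, 0], [-0.01, 0.11, 0], 1], [[0, 0, 0], [-0.015, 0.17, 0], 1], [[0, 0, 0], [-0.02, 0.23, 0], 1], [[0, 0, 0], [-0.025, 0.29, 0], 1], [[0, 0, 0], [-0.03, 0.35, 0], 1], [[0, 0, 0], [-0.036, 0.41, 0], 1], [[0, 0, 0], [-0.042, 0.48, 0], 1], [[0, 0, 0], [-0.048, 0.54, 0], 1], [[0, 0, 0], [-0.052, 0.6, 0], 1], [[0, 0, 0], [-0.052, 0.6, 0], 1]]'

```text
time: 16.77
tool_pos: [0.6338, 0.0536, 0.0651]
tcp_rot: [-2.122, -2.315, -0.001]
wrist_force: [-2.7, 0.6, -1.2]
width: 0.176
```

```bash
python3 st.py; python3 pic.py c5
```

```text
t 16.77 p [633.8  53.6  65.1] jig [   0.6 -127.5] yaw 4.97 tilt [-0.     0.001] F [-2.7  0.6 -1.2] Fjig [-2.7  0.8] T [-0.09  0.61  0.3 ] w 0.176
```

View pics/c5.png

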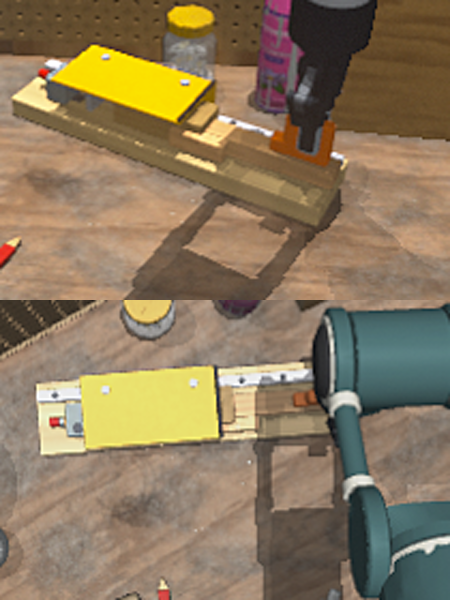

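Most of the block is now under the guard; its tail shows at (228,405), and the red tip at (55,422) hasn't moved. I continue in small felt steps.

Call:
move_arm --deltas '[[[0, 0, 0], [-0.004, 0.04, 0], 1], [[0, 0, 0], [-0.008, 0.08, 0], 1], [[0, 0, 0], [-0.012, 0.12, 0], 1], [[0, 0, 0], [-0.014, 0.15, 0], 1], [[0, 0, 0], [-0.016, 0.17, 0], 1]]'

```text
time: 17.5
tool_pos: [0.6323, 0.0696, 0.0653]
tcp_rot: [2.123, 2.316, 0.0]
wrist_force: [-2.6, -2.9, -1.4]
width: 0.176
```

```bash
python3 st.py
```

```text
t 17.5 p [632.3  69.6  65.3] jig [   0.5 -111.3] yaw 4.97 tilt [ 0. -0.] F [-2.6 -2.9 -1.4] Fjig [-2.9 -2.7] T [-0.61  0.55  0.28] w 0.176
```

Call:
move_arm --deltas '[[[0, 0, 0], [-0.002, 0.02, 0], 1], [[0, 0, 0], [-0.004, 0.04, 0], 1], [[0, 0, 0], [-0.006, 0.06, 0], 1], [[0, 0, 0], [-0.008, 0.08, 0], 1]]'

```text
time: 18.0
tool_pos: [0.6316, 0.0776, 0.0653]
tcp_rot: [2.123, 2.315, 0.0]
wrist_force: [-2.5, -2.6, -0.8]
width: 0.178
```

```bash
python3 st.py
```

```text
t 18.0 p [631.6  77.6  65.3] jig [   0.5 -103.4] yaw 4.96 tilt [0. 0.] F [-2.5 -2.6 -0.8] Fjig [-2.7 -2.3] T [-0.54  0.49  0.26] w 0.178
```

Call:
move_arm --deltas '[[[0, 0, 0], [-0.001, 0.015, 0], 1], [[0, 0, 0], [-0.003, 0.03, 0], 1], [[0, 0, 0], [-0.003, 0.03, 0], 1]]'

```text
time: 18.38
tool_pos: [0.6313, 0.0808, 0.0653]
tcp_rot: [-2.123, -2.315, -0.001]
wrist_force: [-2.6, -0.6, -1.0]
width: 0.177
```

```bash
python3 st.py; cat > rod.py <<'E'
from h import *
from workcell import read_camera
r=[]
J=np.array([[.9963,.0863],[-.0863,.9963]])
im0=np.load("top1.npz")["im"]
for im in(im0,read_camera("top")[0]):
    H,S,V=cv2.split(cv2.cvtColor(im,cv2.COLOR_RGB2HSV))
    m=((H<8)|(H>172))&(S>140)&(V>80);k=np.zeros_like(m);k[165:205,190:225]=m[165:205,190:225]
    v,u=np.nonzero(k);w=im[v,u,0].astype(float)-im[v,u,1];W=onplane("top",np.c_[u,v],.04)[:,:2]*1000
    r.append(J@(np.average(W,axis=0,weights=w)-[622.2,180.5]));print(len(u),np.round(r[-1],1))
    k=((S<45)&(V>80)&(V<200));q=np.zeros_like(k);q[165:205,200:222]=k[165:205,200:222]
    v,u=np.nonzero(q);W=onplane("top",np.c_[u,v],.045)[:,:2]*1000;print("grey",len(u),np.round(J@(W.mean(0)-[622.2,180.5]),1))
print("rod moved",np.round(r[1]-r[0],1))
E
python3 rod.py
```

```text
t 18.38 p [631.3  80.8  65.3] jig [   0.4 -100.1] yaw 4.96 tilt [0. 0.] F [-2.6 -0.6 -1. ] Fjig [-2.7 -0.3] T [-0.35  0.35  0.26] w 0.177
16 [ -0.4 203. ]
grey 178 [  8.7 182.1]
17 [ -0.5 203.2]
grey 158 [  8.8 182.5]
rod moved [-0.1  0.2]
```

The rod hasn't moved yet, so the force so far is only friction. I go on.

Call:
move_arm --deltas '[[[0, 0, 0], [-0.003, 0.03, 0], 1], [[0, 0, 0], [-0.006, 0.06, 0], 1], [[0, 0, 0], [-0.009, 0.09, 0], 1], [[0, 0, 0], [-0.01, 0.11, 0], 1]]'

```text
time: 18.92
tool_pos: [0.6305, 0.0905, 0.0655]
tcp_rot: [2.122, 2.315, -0.001]
wrist_force: [-2.4, -5.4, 0.7]
width: 0.179
```

```bash
python3 st.py;python3 rod.py
```

```text
t 18.93 p [630.5  90.5  65.5] jig [  0.5 -90.4] yaw 4.98 tilt [ 0.    -0.002] F [-2.4 -5.4  0.7] Fjig [-2.9 -5.1] T [-1.1   0.41  0.25] w 0.179
16 [ -0.4 203. ]
grey 178 [  8.7 182.1]
16 [ -0.3 208.9]
grey 165 [  8.3 183.1]
rod moved [0.1 5.8]
```

Stop contact: 5 N, and the rod is out about 6 mm. Now finer steps.

Call:
move_arm --deltas '[[[0, 0, 0], [-0.001, 0.015, 0], 1], [[0, 0, 0], [-0.003, 0.03, 0], 1], [[0, 0, 0], [-0.004, 0.045, 0], 1], [[0, 0, 0], [-0.005, 0.055, 0], 1]]'

```text
time: 19.48
tool_pos: [0.63, 0.096, 0.0655]
tcp_rot: [2.122, 2.315, -0.001]
wrist_force: [-2.9, -6.0, -1.1]
width: 0.182
```

```bash
python3 st.py;python3 rod.py|tail -2
```

```text
t 19.48 p [630.   96.   65.5] jig [  0.4 -84.9] yaw 4.98 tilt [ 0.    -0.002] F [-2.9 -6.  -1.1] Fjig [-3.4 -5.7] T [-1.04  0.34  0.22] w 0.182
grey 165 [  8.2 182.9]
rod moved [-0.2 11.8]
```

Call:
move_arm --deltas '[[[0, 0, 0], [-0.001, 0.008, 0], 1], [[0, 0, 0], [-0.0015, 0.015, 0], 1]]'

```text
time: 19.77
tool_pos: [0.6299, 0.0975, 0.0655]
tcp_rot: [2.122, 2.315, -0.001]
wrist_force: [-1.8, -6.2, 0.3]
width: 0.177
```

```bash
python3 st.py;python3 rod.py|tail -2
```

```text
t 19.77 p [629.9  97.5  65.5] jig [  0.5 -83.4] yaw 4.98 tilt [ 0.001 -0.002] F [-1.8 -6.2  0.3] Fjig [-2.3 -6. ] T [-1.03  0.32  0.24] w 0.177
grey 168 [  8.4 183.5]
rod moved [-0.2 13.6]
```

Call:
move_arm --deltas '[[[0, 0, 0], [-0.0005, 0.005, 0], 1], [[0, 0, 0], [-0.001, 0.01, 0], 1]]'

```text
time: 20.08
tool_pos: [0.6297, 0.0985, 0.0655]
tcp_rot: [2.122, 2.315, -0.001]
wrist_force: [-1.7, -5.3, -0.8]
width: 0.177
```

```bash
python3 st.py;python3 rod.py|tail -2
```

```text
t 20.07 p [629.7  98.5  65.5] jig [  0.4 -82.3] yaw 4.97 tilt [ 0.001 -0.001] F [-1.7 -5.3 -0.8] Fjig [-2.1 -5.2] T [-1.03  0.39  0.22] w 0.177
grey 169 [  7.4 183.4]
rod moved [-0.2 14.9]
```

Call:
move_arm --deltas '[[[0, 0, 0], [-0.0005, 0.005, 0], 1], [[0, 0, 0], [-0.001, 0.01, 0], 1]]'

```text
time: 20.38
tool_pos: [0.6298, 0.0986, 0.0657]
tcp_rot: [2.121, 2.314, -0.003]
wrist_force: [-0.6, -10.0, 0.6]
width: 0.177
```

```bash
python3 st.py;python3 rod.py|tail -2
```

```text
t 20.38 p [629.8  98.6  65.7] jig [  0.5 -82.3] yaw 5.0 tilt [ 0.001 -0.003] F [ -0.6 -10.    0.6] Fjig [-1.5 -9.9] T [-1.62  0.44  0.27] w 0.177
grey 173 [  8.7 183.6]
rod moved [-0.3 15.2]
```

Home: the TCP stopped, the force rose to 10 N (below the 17 N clamp limit), and the rod is out 15 mm. I ease off and withdraw the stick straight back.

Call:
move_arm --deltas '[[[0, 0, 0], [0.001, -0.015, 0], 1], [[0, 0, 0], [-0.01, -0.04, 0], 1], [[0, 0, 0], [-0.025, -0.08, 0], 1], [[0, 0, 0], [-0.015, -0.2, 0], 1], [[0, 0, 0], [0.015, -0.5, 0], 1], [[0, 0, 0], [0.055, -0.9, 0], 1], [[0, 0, 0], [0.055, -0.95, 0], 1], [[0, 0, 0], [0.055, -0.95, 0], 1]]'

```text
time: 21.42
tool_pos: [0.6349, 0.0049, 0.0653]
tcp_rot: [-2.125, -2.314, -0.001]
wrist_force: [-0.5, 0.4, -1.2]
width: 0.177
```

```bash
python3 st.py;python3 rod.py|tail -2; python3 pic.py c6
```

```text
t 21.43 p [634.9   4.9  65.3] jig [  -2.5 -176. ] yaw 4.87 tilt [0. 0.] F [-0.5  0.4 -1.2] Fjig [-0.4  0.4] T [-0.03 -0.05  0.04] w 0.177
grey 178 [  7.5 183.6]
rod moved [-0.3 15.2]
```

View pics/c6.png

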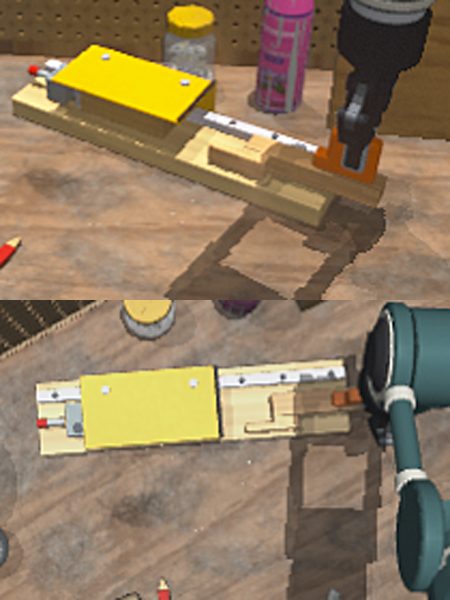

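The block is wholly under the guard, the red rod is extended at (40,422), and the stick is clear at (300,410). I lift the stick and return it to its original place.

Call:
move_arm --deltas '[[[0, 0, 0], [0, 0, 0.3], 1], [[0, 0, 0], [0, 0, 0.6], 1], [[0, 0, 0], [-0.1, 0.1, 0.75], 1], [[0, 0, 0], [-0.3, 0.3, 0.75], 1]]'

```text
time: 22.08
tool_pos: [0.6056, 0.0364, 0.1421]
tcp_rot: [2.122, 2.314, 0.004]
wrist_force: [1.0, 1.1, -1.1]
width: 0.175
```

Call:
move_arm --deltas '[[[0, 0, -0.02], [-0.4, 0.4, 0], 1], [[0, 0, -0.049], [-0.8, 0.95, 0], 1], [[0, 0, -0.049], [-0.8, 0.95, 0], 1]]'

```text
time: 22.45
tool_pos: [0.5206, 0.1336, 0.1392]
tcp_rot: [-2.204, -2.235, 0.003]
wrist_force: [0.6, -0.8, -0.3]
width: 0.176
```

Call:
move_arm --deltas '[[[0, 0, 0], [-0.4, 0.45, 0], 1], [[0, 0, 0], [-0.78, 0.93, 0], 1], [[0, 0, 0], [-0.78, 0.93, 0], 1], [[0, 0, 0], [-0.78, 0.93, 0], 1]]'

```text
time: 22.95
tool_pos: [0.4469, 0.2234, 0.1402]
tcp_rot: [2.208, 2.234, 0.0]
wrist_force: [-0.0, -0.2, -1.4]
width: 0.178
```

```bash
python3 st.py
```

```text
t 22.95 p [446.9 223.4 140.2] jig [-170.9   57.9] yaw 0.65 tilt [ 0.001 -0.   ] F [-0.  -0.2 -1.4] Fjig [-0.1 -0.2] T [-0.03 -0.02 -0.03] w 0.178
```

Call:
move_arm --deltas '[[[0, 0, 0], [0, 0, -0.4], 1], [[0, 0, 0], [0, 0, -0.75], 1], [[0, 0, 0], [0, 0, -0.9], 1], [[0, 0, 0], [0, 0, -0.98], 1], [[0, 0, 0], [0, 0, -0.98], 1], [[0, 0, 0], [0, 0, -0.98], 1]]'

```text
time: 23.7
tool_pos: [0.4481, 0.2238, 0.0435]
tcp_rot: [2.21, 2.231, 0.003]
wrist_force: [-0.1, 0.4, -0.4]
width: 0.175
```

```bash
python3 st.py
```

```text
t 23.7 p [448.1 223.8  43.5] jig [-169.7   58.2] yaw 0.54 tilt [0.002 0.001] F [-0.1  0.4 -0.4] Fjig [-0.1  0.4] T [-0.08  0.01 -0.02] w 0.175
```

Call:
move_arm --deltas '[[[0, 0, 0], [0, 0, -0.025], 1], [[0, 0, 0], [0, 0, -0.04], 1], [[0, 0, 0], [0, 0, -0.04], 1], [[0, 0, 0], [0, 0, -0.04], 1]]'

```text
time: 24.2
tool_pos: [0.4468, 0.2235, 0.0383]
tcp_rot: [-2.211, -2.232, -0.0]
wrist_force: [-0.5, 1.0, -0.9]
width: 0.177
```

```bash
python3 st.py
```

```text
t 24.2 p [446.8 223.5  38.3] jig [-171.   58.] yaw 0.56 tilt [0. 0.] F [-0.5  1.  -0.9] Fjig [-0.5  1. ] T [-0.05 -0.   -0.  ] w 0.177
```

Call:
move_arm --deltas '[[[0, 0, 0], [0, 0, -0.01], 1], [[0, 0, 0], [0, 0, -0.02], 1], [[0, 0, 0], [0, 0, -0.02], 1]]'

```text
time: 24.58
tool_pos: [0.4469, 0.2234, 0.0369]
tcp_rot: [-2.211, -2.232, 0.0]
wrist_force: [-1.7, -1.6, 5.2]
width: 0.179
```

```bash
python3 st.py
```

```text
t 24.57 p [446.9 223.4  36.9] jig [-170.9   57.9] yaw 0.55 tilt [-0. -0.] F [-1.7 -1.6  5.2] Fjig [-1.8 -1.5] T [-0.18  0.33  0.01] w 0.179
```

Stick is seated. I release it and rise.

Call:
move_arm --deltas '[[[0, 0, 0], [0, 0, 0], 0.5], [[0, 0, 0], [0, 0, 0], 0], [[0, 0, 0], [0, 0, 0], -0.5], [[0, 0, 0], [0, 0, 0], -0.5], [[0, 0, 0], [0, 0, 0.02], -0.5], [[0, 0, 0], [0, 0, 0.3], -0.5], [[0, 0, 0], [0, 0, 0.8], -0.5], [[0, 0, 0], [0, 0, 1], -0.5], [[0, 0, 0], [0, 0, 1], -0.5]]'

```text
time: 25.7
tool_pos: [0.4486, 0.2242, 0.1386]
tcp_rot: [2.209, 2.231, 0.007]
wrist_force: [0.3, -0.4, -0.2]
width: 0.748
```

Call:
move_arm --deltas '[[[0, 0, 0], [-0.3, -0.4, 0.2], -0.5], [[0, 0, 0], [-0.35, -0.9, 0.3], -0.5], [[0, 0, 0], [-0.35, -0.9, 0.3], -0.5]]'

```text
time: 26.08
tool_pos: [0.4108, 0.1311, 0.1653]
tcp_rot: [-2.214, -2.228, 0.002]
wrist_force: [0.6, -0.2, -0.6]
width: 0.75
```

Call:
move_arm --deltas '[[[0, 0, 0], [0, -0.5, 0], -0.5], [[0, 0, 0], [0, -0.9, 0], -0.5], [[0, 0, 0], [0, -0.9, 0], -0.5], [[0, 0, 0], [0, -0.9, 0], -0.5]]'

```text
time: 26.58
tool_pos: [0.4115, 0.0441, 0.1653]
tcp_rot: [-2.21, -2.23, 0.001]
wrist_force: [0.4, 0.6, -0.2]
width: 0.75
```

```bash
python3 st.py;python3 rod.py;python3 - <<'E'
from h import *
from workcell import read_camera
o=[]
for n in("scene","top"):
    im,d=read_camera(n);o.append(im[90:290,130:390]);Z=world(n,d)[...,2]*1000
print("stick",seg("top",(Z>12),.022,(205,290,235,265)))
H,S,V=cv2.split(cv2.cvtColor(im,cv2.COLOR_RGB2HSV))
print("guard",seg("top",(Z>50)&(H>22)&(H<34)&(S>100),.0705,(205,295,150,210)))
cv2.imwrite("pics/c7.png",np.vstack([cv2.resize(a,(390,300),interpolation=cv2.INTER_CUBIC) for a in o])[:,:,::-1])
E
```

```text
t 26.57 p [411.5  44.1 165.3] jig [-221.7 -117.7] yaw 0.52 tilt [-0.002  0.001] F [ 0.4  0.6 -0.2] Fjig [0.4 0.6] T [ 0.01 -0.01  0.02] w 0.75
16 [ -0.4 203. ]
grey 178 [  8.7 182.1]
19 [ -0.7 218.2]
grey 196 [  7.7 183.9]
rod moved [-0.3 15.2]
stick {'c': array([444.3, 272.6]), 'ax_deg_from_y': 6.68, 'len': array([ 36.5, 164.4]), 'rc': array([440.3, 278.1]), 'rs': array([ 42.3, 177.3]), 'ra': 0.5, 'n': 720}
guard {'c': array([620.6, 264.8]), 'ax_deg_from_y': 4.79, 'len': array([ 85.6, 159.7]), 'rc': array([621.2, 264.8]), 'rs': array([ 85.7, 160.4]), 'ra': 4.8, 'n': 2071}
```

View pics/c7.png

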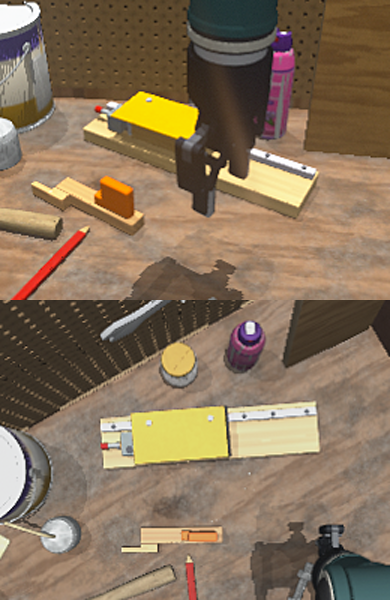

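The stick stands on its sole at its old place, at (180,535) in the lower crop. The rod is out at (108,447), the block is hidden under the guard, and everything else is where it was.

```bash
python3 -c "
from workcell import order
print(order.finish_job())"
```

```text
the job is handed in; nothing more can be done
None
```

The job is done and handed in at 26.6 s of the 64 s limit; no verdict was reported.

**What I did:**
- I laid the block flat on the bed, pressed it against the fence in front of the guard and let go.
- I fed it under the guard with the push stick. The cheek held it to the fence with about 2–3 N, and the stick was held about 3 mm above the bed.
- I felt the stop, pushed it home and drew the stick straight back out. The gripper never touched the block after I set it down.
- I stood the stick back on its sole within about 3 mm of where it started.

**Last checks:**
- **Stop:** it is home. The rod is out 15.2 mm (it read 14.9 mm just before it stopped). The tool then stood still while the force rose from 5 N to 10 N. The highest reading along the feed was about 10 N, below the gauge clamp's 17 N.
- **Gauge housing:** the camera estimate of the grey area shifted by up to 1.8 mm. I put this down to the newly exposed rod shaft counting as grey, since it had shifted 1.0 mm with the stop less than halfway home and only about 5 N on it. It is under the 3 mm limit, but I could not measure the gauge's own shift any better.
- **Guard and bystanders:** the guard measured in the same place as before, and the things around the jig look undisturbed in the final pictures.
- **Block under the guard:** I could not see it there. That it is flush rests on the steady side force during the feed and on the stick having moved away from it cleanly.

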